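# Turn the brake cover plate over with the spatula

## Task

Turn over the larger round plate, the brake cover that sticks out over the front edge of the plywood board: pick up the spatula, bring its blade in under the overhang and flip the plate forward, so that it ends up lying flat on the board, well in from the edge, with its other face up. The plate has been degreased, so never touch it with the gripper, and leave the smaller ring beside it where it lies. Then lay the spatula flat on the bench, right way up as you found it, and let go.

Things in the scene. Friction and masses are not known exactly. Their poses are not given: they have to be found in the camera images.
- plate: Brake cover: flat aluminium disc, 90 mm across, 6 mm thick, 0.1 kg, on the board left or right of its middle, centre 18 to 22 mm in from the front edge, so it overhangs that by about 25 mm, free underneath to the bench 22 mm below. At the start its face with a broad dark ring is up; the other is plain with a small dark centre. Origin: disc centre, mid-thickness; z normal to it, up at the start.
- ring: Bystander: smaller flat aluminium ring, 64 mm outside, 34 mm hole, 6 mm thick, on the same board about 136 mm from the plate, centre to centre. Origin: centre of its underside, z up. Leave it alone.
- board: Fixed plywood board, 220 mm deep (x), 270 mm wide (y), 22 mm thick, flat on the bench. Origin: middle of its front edge (the edge near the robot), at the underside; x points from the front edge into the board, y along the front edge, z up.
- spatula: Straight flat spatula, 0.12 kg, lying on the bench left or right of the board, blade away from the robot (a wrench lies on the other side). Underside one plane. Wooden handle 24 mm wide, 20 high; steel blade 60 wide, 2.5 thick, straight front edge. Origin: underside of the handle at the place to grip; x to the blade, z up. In x: handle -80 to 35 mm, neck to 60, blade 60 to 135.
Things that resemble listed ones, but are neither listed nor needed, are in the scene too. What is shaped like the spatula but green or purple is not meant.

How it is judged:
By the outcome, as a careful person would: the job done as asked, in the order asked, and still so for the second after the job is handed in, with the robot touching nothing.
It also fails if it takes over 58 s, if anything falls off the work surface, if the arm or the gripper's body presses on something with over 40 N, if the wrist force passes 120 N, or if a joint passes its speed limit or range.

## Robot

A 7-joint arm with a two-finger parallel gripper is mounted at the origin on the work surface. World frame = base frame: x ahead of the robot, y to its left, z up, the work surface at z = 0. Lengths are in m, angles in rad, forces in N, time in s.
With the tool pointing down it reaches from about 0.4 to 0.85 m from the base axis. Payload 4.4 kg.
Tool frame: the origin (TCP) lies at the very end of the fingers, on their centre line; the grasp point (between the pads) lies 19 mm behind it; z points along the fingers, y is the line along which they close (so a half turn about z gives the same grasp; the last joint's range is limited). The gripper opens to 94 mm and grips with 3 to 60 N. Pads are 16 mm wide; open, the fingers measure 119 mm over their backs; the gripper's body (75 mm by 177 mm) begins 78 mm behind the grasp point.
Start: joints at [1.12, 0.628, 0.038, 1.517, -0.027, 0.996, -0.02], TCP at [0.244, -0.602, 0.205] pointing down, gripper open.
Joint ranges: [-3.06, 3.06], [-0.37, 2.12], [-1.25, 1.32], [0.18, 2.47], [-1.1, 4.24], [0.23, 1.98], [-2.94, 2.94]. Speed limits (rad/s): [2.57, 2.57, 3.14, 3.14, 3.14, 3.14, 3.14].

## Interface

Orientations are given as a unit quaternion [x, y, z, w].
In Python, from rig import arm, cams gives the robot as it stands.
- The arm moves only by the tool send_rows, never from a script. Its argument "plan" is a list that holds one entry, the list of rows, each a list of 4 numbers: the shift along the tool's x, y, z in m, then the turn about the tool's z in rad. A call has 1 to 20 rows; each row shifts and turns the commanded pose from where the row before left it, along the tool's axes as they then stand; what a row does not reach is not made up. A row lasts 1/10 s, in which the tool goes at most 50 mm and 8.59 degrees, less where a joint would pass 70% of its speed; a pose out of reach is approached as far as the arm can. A call with a gripper value outside its range is refused whole. "gripper" is the finger opening in m, from 0 to 0.094, set as the call begins (left out, the last holds). The fingers move at their own pace and stop on an object; the grip force is fixed at half the most. Time passes only in rows, so rows that do not move let the fingers close. It gives the time, the measured TCP pose, the force, the opening and the grip force at its end, in the units of the state.
- arm.get_state(): the state, without advancing time (a new reading comes with each control period).
- cams.snapshot(name): name is "side" or "top" or "wrist"; returns the picture (480x640x3 uint8, red, green, blue); there is no depth.
- cams.calibration(name): a dict with "fovy" (degrees; the focal length in pixels is half the picture's height over the tangent of half this angle, whatever the lens; pixels are square), "cx", "cy" (the principal point, pixels), "k1" (the pictures are not rectified: a ray, as slopes to the right and down, at radius r is drawn at 1 + k1 r^2 times it, then the intrinsics apply), "R" (3x3) and "t" (3): a world point X has camera coordinates R X + t; the wrist camera has in their place "T_tool_cam" (4x4, takes a point from camera to tool coordinates, whose origin is the TCP and whose axes are the flange's). Camera axes: x right, y down, z forward; pixel columns grow to the right and rows downward; lengths in m; the calibration is good to about 2 mm. A picture is of the moment at which its call begins: read the wrist's pose just before it. calibration takes no time and is no camera call.
- arm.hand_in(): hands the job in; it is judged then, once.
The state is a dict: "time": time; "joint_positions": joint angles; "joint_velocities": joint speeds; "joint_torque": joint torques, N m; "eef_pos": TCP position; "orientation": TCP orientation; "ft_force": force on the tool from outside, world axes, zero at the start; "ft_torque": the same for the moment, N m; "finger_gap": opening from 0.0 (shut) to 1.0 (fully open); "grip_force": force on a finger pad.
Only numpy, scipy, OpenCV 4.12 (cv2) and the standard library are available. Lean on these libraries where they do the work, as an engineer would, in place of code of your own. Each camera call takes 0.05 s, during which the arm holds its last target. There are 200 camera calls.

## Working session

There is one attempt and no reset: what is moved stays moved. The work goes in short steps, Python scripts to look and compute and a tool call to move; the robot and the scene stay as the last step left them, time stands still between calls to the robot, and variables do not carry over. Pictures are saved under pics/ and viewed, at most 10 in all, crops included, and the job is handed in when it is done.

Besides the shell and the picture viewer there is one more tool, called after "Request:" by a JSON object that holds its "name" and its "arguments", one argument or row to a line. send_rows: Moves the arm, as the interface text tells. Its arguments: {"type":"object","properties":{"plan":{"type":"array","items":{"type":"array","items":{"type":"array","items":{"type":"number"}}}},"gripper":{"type":"number"}},"required":["plan"]}

```bash
mkdir -p pics; ls; python3 - <<'E'
from rig import arm,cams
import cv2
s=arm.get_state();print(s['time'],s['eef_pos'],s['orientation'])
for n in('top','side'):
    cv2.imwrite(f'pics/{n}0.png',cams.snapshot(n)[:,:,::-1]);print(n,cams.calibration(n))
print(cams.calibration('wrist'))
E
```

```text
pics
0.0 [ 0.24376466 -0.60184383  0.20455433] [ 9.81548047e-01  1.91213346e-01 -2.01312154e-04 -9.21059975e-04]
top {'fovy': 44.08880513016512, 'cx': 316.01895022523996, 'cy': 246.57854764802576, 'k1': -0.059976412372489595, 'R': array([[-0.02141254, -0.99942411, -0.02632415],
       [-0.98905568,  0.02502028, -0.14540578],
       [ 0.14598068,  0.02292254, -0.98902184]]), 't': array([0.10099124, 0.49779665, 1.22610664])}
side {'fovy': 51.280178588456096, 'cx': 325.2847744491869, 'cy': 240.9775752204197, 'k1': -0.10650570265316661, 'R': array([[-0.97839293, -0.20636005, -0.01275973],
       [-0.12357863,  0.63315602, -0.76409539],
       [ 0.16575766, -0.7460087 , -0.64497707]]), 't': array([0.50468225, 0.05475222, 1.17659456])}
{'fovy': 64.84597588609823, 'cx': 312.55526957097743, 'cy': 244.24480524423532, 'k1': 0.020458358389398187, 'T_tool_cam': array([[-7.12303553e-04, -9.72312352e-01, -2.33683937e-01,
         6.72090278e-02],
       [ 9.99999554e-01, -5.47790749e-04, -7.68899762e-04,
         4.75691220e-04],
       [ 6.19600837e-04, -2.33684381e-01,  9.72312309e-01,
        -1.79222643e-01],
       [ 0.00000000e+00,  0.00000000e+00,  0.00000000e+00,
         1.00000000e+00]])}
```

View pics/top0.png

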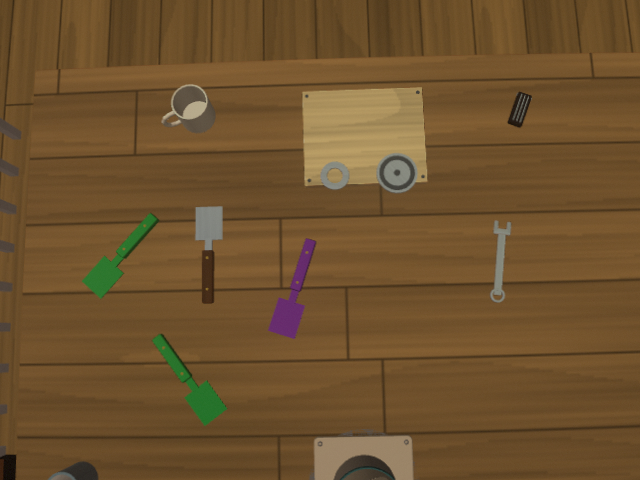

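View pics/side0.png

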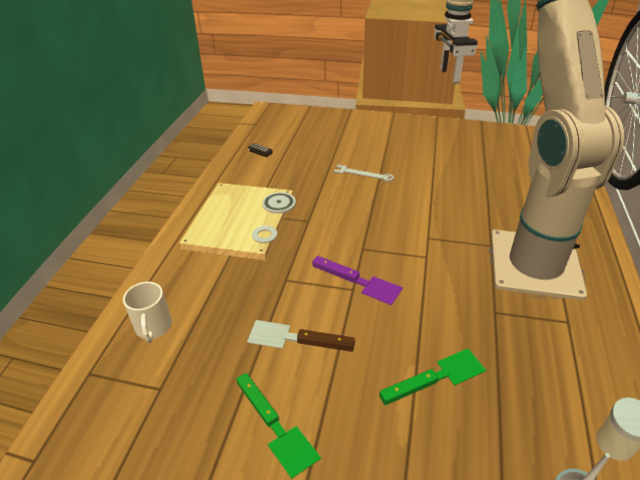

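The spatula is the brown-handled, steel-bladed tool at top (208,255). The green tools at (120,255) and (190,380) and the purple one at (293,290) are the wrong colour. The plate is at (397,172) with its dark ring up, the ring at (335,176), and the board's front edge runs (305,186)–(427,182).

```bash
cat > h.py <<'E'
import numpy as np, cv2
from rig import arm,cams
from scipy.spatial.transform import Rotation as Ro
def ray(n,uv,s=None):
    c=cams.calibration(n); f=240/np.tan(np.radians(c['fovy']/2))
    d=(np.array(uv,float)-[c['cx'],c['cy']])/f
    p=d.copy()
    for _ in range(10): p=d/(1+c['k1']*(p@p))
    v=np.array([*p,1])
    if n=='wrist':
        T=np.eye(4);T[:3,:3]=Ro.from_quat(s['orientation']).as_matrix();T[:3,3]=s['eef_pos'];T=T@c['T_tool_cam']
        return T[:3,3],T[:3,:3]@v
    return -c['R'].T@c['t'],c['R'].T@v
def w(n,uv,z,s=None):
    o,d=ray(n,uv,s); return o+d*(z-o[2])/d[2]
def tool(s,target,yaw):
    "shift in tool axes & turn to reach world target with tool x at yaw"
    R=Ro.from_quat(s['orientation']).as_matrix()
    y=np.arctan2(R[1,0],R[0,0])
    return R.T@(np.array(target)-s['eef_pos']), -(yaw-y)
E
python3 - <<'E'
from h import *
im=cv2.imread('pics/top0.png')
for k,uv,z in [('hEnd',(208,302),.01),('hFront',(208,251),.01),('bladeL',(196,207),.0025),('bladeR',(222,207),.0025),('plate',(397,172.5),.028),('ring',(335,176),.028),('bFL',(305,186),.022),('bFR',(427,182),.022),('bBL',(303,92),.022),('bBR',(422,88),.022)]:
    print(k,w('top',uv,z).round(4))
cv2.imwrite('pics/crop1.png',cv2.resize(im[195:310,180:320],None,fx=5,fy=5,interpolation=2))
E
```

```text
hEnd [0.3887 0.3265 0.01  ]
hFront [0.5003 0.327  0.01  ]
bladeL [0.6013 0.3562 0.0025]
bladeR [0.5996 0.2977 0.0025]
plate [ 0.6606 -0.0909  0.028 ]
ring [0.6564 0.0447 0.028 ]
bFL [0.6373 0.111  0.022 ]
bFR [ 0.6391 -0.1564  0.022 ]
bBL [0.8555 0.1115 0.022 ]
bBR [ 0.857  -0.1566  0.022 ]
```

View pics/crop1.png

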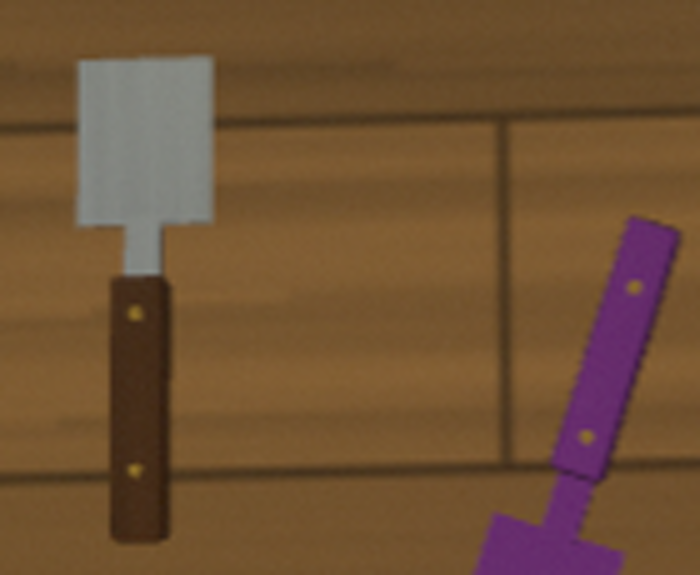

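The crop confirms it: dark-brown wooden handle and steel blade, with measured sizes that match (blade about 59 mm wide, board 267 mm). I'll move above its grip point, roughly (0.466, 0.327).

Request:
{"name": "send_rows", "arguments": {
  "plan": [
    [[0,0,0,0.128],[0,0,0,0.128],[0,0,0,0.129],[0.0213,-0.0335,0,0],[0.0213,-0.0335,0,0],[0.0213,-0.0335,0,0],[0.0213,-0.0335,0,0],[0.0213,-0.0335,0,0],[0.0213,-0.0335,0,0],[0.0213,-0.0335,0,0],[0.0213,-0.0335,0,0],[0.0213,-0.0335,0,0],[0.0213,-0.0335,0,0],[0.0213,-0.0335,0,0],[0.0213,-0.0335,0,0]]
  ],
  "gripper": 0.06
}}

```text
time: 1.6
eef_pos: [0.5001, -0.1989, 0.2053]
orientation: [1.0, -0.0, -0.0, -0.0]
ft_force: [0.6, 0.6, -0.1]
finger_gap: 0.638
grip_force: 0.0
```

Request:
{"name": "send_rows", "arguments": {
  "plan": [
    [[-0.0036,-0.0378,0.006,0],[-0.0036,-0.0378,0.006,0],[-0.0036,-0.0378,0.006,0],[-0.0036,-0.0378,0.006,0],[-0.0036,-0.0378,0.006,0],[-0.0036,-0.0378,0.006,0],[-0.0036,-0.0378,0.006,0],[-0.0036,-0.0378,0.006,0],[-0.0036,-0.0378,0.006,0],[-0.0036,-0.0378,0.006,0],[-0.0036,-0.0378,0.006,0],[-0.0036,-0.0378,0.006,0],[-0.0036,-0.0378,0.006,0],[-0.0036,-0.0378,0.006,0],[0,0,0,0],[0,0,0,0]]
  ]
}}

```text
time: 3.2
eef_pos: [0.4487, 0.329, 0.1209]
orientation: [1.0, 0.001, -0.0, 0.001]
ft_force: [0.2, -1.3, 0.8]
finger_gap: 0.637
grip_force: 0.0
```

```bash
python3 - <<'E'
from h import *
s=arm.get_state();print(s['time'],s['eef_pos'],s['orientation'])
cv2.imwrite('pics/w1.png',cams.snapshot('wrist')[:,:,::-1])
E
```

```text
3.2 [0.44869254 0.32896617 0.12088055] [ 9.99999332e-01  9.30967197e-04 -4.59056719e-04  5.08061990e-04]
```

View pics/w1.png

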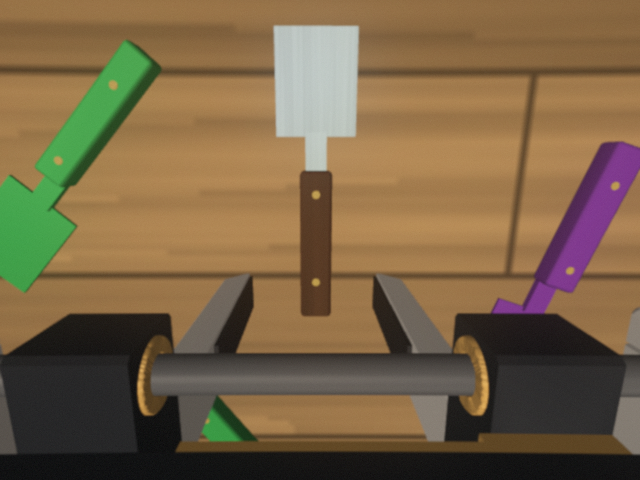

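The wrist view shows the spatula straight ahead: handle (316,171)–(316,315), blade front corners (275,26) and (358,25). The fingers straddle it.

```bash
python3 - <<'E'
from h import *
s=arm.get_state()
P={k:w('wrist',uv,z,s) for k,uv,z in [('he',(315.5,315),.02),('hf',(316,171),.02),('bl',(275,26),.0025),('br',(358,25),.0025),('rl',(276,136),.0025),('rr',(356,136),.0025)]}
for k in P: print(k,P[k].round(4))
E
```

```text
he [0.391  0.3248 0.02  ]
hf [0.5041 0.3245 0.02  ]
bl [0.6038 0.3535 0.0025]
br [0.6043 0.2948 0.0025]
rl [0.5293 0.3547 0.0025]
rr [0.5292 0.2941 0.0025]
```

Request:
{"name": "send_rows", "arguments": {
  "plan": [
    [[0.01,0.0022,0,0],[0.0103,0.0022,0,0],[0,0,0.02,0],[0,0,0.03,0],[0,0,0.03,0],[0,0,0.02,0],[0,0,0.012,0],[0,0,0.004,0],[0,0,0,0],[0,0,0,0]]
  ]
}}

```text
time: 4.25
eef_pos: [0.4707, 0.3245, 0.0064]
orientation: [1.0, -0.0, 0.001, -0.0]
ft_force: [0.7, -0.6, -0.3]
finger_gap: 0.64
grip_force: 0.0
```

Request:
{"name": "send_rows", "arguments": {
  "plan": [
    [[-0.001,0,0.003,0],[0,0,0,0],[0,0,0,0],[0,0,0,0],[0,0,0,0],[0,0,0,0],[0,0,0,0],[0,0,0,0],[0,0,0,0],[0,0,0,0]]
  ],
  "gripper": 0.0
}}

```text
time: 5.25
eef_pos: [0.4689, 0.3246, 0.0027]
orientation: [1.0, -0.0, 0.0, -0.0]
ft_force: [-1.0, 1.7, 3.0]
finger_gap: 0.253
grip_force: 30.0
```

Request:
{"name": "send_rows", "arguments": {
  "plan": [
    [[0,0,-0.015,0],[0,0,-0.03,0],[0,0,-0.035,0],[-0.002,0.03,0,0],[-0.002,0.035,0,0],[-0.002,0.035,0,0],[-0.002,0.035,0,0],[-0.002,0.035,0,0],[-0.002,0.035,0,0],[-0.002,0.035,0,0],[-0.002,0.035,0,0],[-0.002,0.035,0,0],[-0.002,0.035,0,0],[-0.002,0.035,0,0],[-0.002,0.035,0,0],[-0.002,0,0,0],[-0.002,0,0,0],[0,0,0,0],[0,0,0,0],[0,0,0,0]]
  ]
}}

```text
time: 7.25
eef_pos: [0.4409, -0.0896, 0.0826]
orientation: [1.0, 0.001, 0.0, -0.0]
ft_force: [0.7, -1.2, -0.5]
finger_gap: 0.256
grip_force: 30.0
```

```bash
python3 - <<'E'
from h import *
s=arm.get_state();print(s['time'],s['eef_pos'],s['orientation'],s['finger_gap'],s['ft_force'],s['ft_torque'])
cv2.imwrite('pics/w2.png',cams.snapshot('wrist')[:,:,::-1])
E
```

```text
7.25 [ 0.44088987 -0.08956386  0.08257067] [ 9.99999443e-01  1.04591567e-03  7.42535254e-05 -1.23623394e-04] 0.25558150742839947 [ 0.70255745 -1.23170286 -0.53860172] [ 0.01992582  0.00825017 -0.01649128]
```

View pics/w2.png

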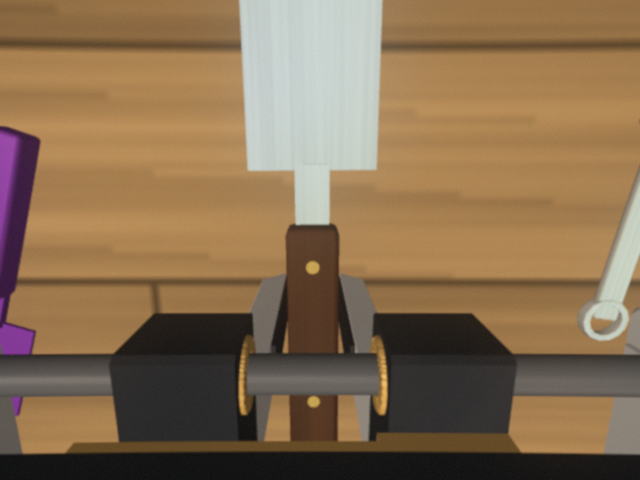

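The blade covers the view ahead; its rear corners are at (248,170) and (377,170). I'll check blade pitch from its apparent width and take the plate position from both fixed cameras.

```bash
python3 - <<'E'
from h import *
s=arm.get_state()
for uv in [(248,170),(377,170),(239,1),(382,1)]: print(uv,w('wrist',uv,s['eef_pos'][2]-.0002,s).round(4))
# side: plate centre, board corner
im=cv2.cvtColor(cv2.imread('pics/top0.png'),cv2.COLOR_BGR2HSV)
m=((im[:,:,1]<70)).astype(np.uint8)
n,l,st,c=cv2.connectedComponentsWithStats(m)
for i in range(1,n):
    if st[i,4]>300 and 300<c[i][0]<430 and c[i][1]<220:
        (x0,y0,w0,h0)=st[i,:4]
        print(st[i],c[i],w('top',(x0+w0/2-.5,y0+h0/2-.5),.028).round(4), w('top',(x0+w0/2-.5,y0+h0-.5),.028).round(4))
sd=cv2.imread('pics/side0.png')
for k,uv,z in [('plate',(279,202),.028),('bFnear',(266,258),.022),('bFfar',(292,190),.022),('ring',(265,234),.028)]: print(k,w('side',uv,z).round(4))
a=cv2.imread('pics/top0.png')[145:200,345:435];b=sd[180:270,230:310]
cv2.imwrite('pics/c2.png',np.hstack([cv2.resize(a,(400,244),interpolation=2),cv2.resize(b,(217,244),interpolation=2)]))
cv2.imwrite('pics/c2.png',np.hstack([cv2.resize(a,(450,275),interpolation=2),cv2.resize(b,(244,275),interpolation=2)]))
E
```

```text
(248, 170) [ 0.5006 -0.06    0.0824]
(377, 170) [ 0.5007 -0.12    0.0824]
(239, 1) [ 0.5701 -0.0591  0.0824]
(382, 1) [ 0.5701 -0.1191  0.0824]
[ 376  153   42   40 1294] [396.55873261 172.65146832] [ 0.6606 -0.0898  0.028 ] [ 0.6158 -0.0879  0.028 ]
[320 162  29  28 457] [334.37636761 175.29321663] [0.6576 0.0469 0.028 ] [0.6262 0.0477 0.028 ]
plate [ 0.6605 -0.0883  0.028 ]
bFnear [0.6312 0.1264 0.022 ]
bFfar [ 0.6434 -0.158   0.022 ]
ring [0.6572 0.0484 0.028 ]
```

View pics/c2.png

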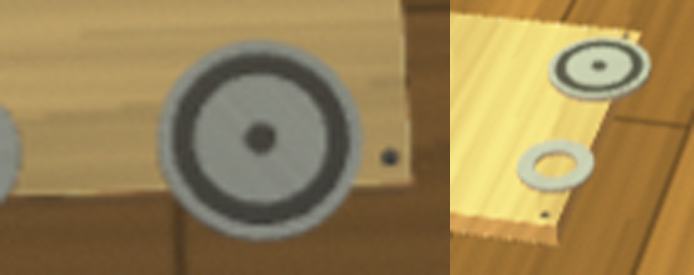

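The blade is level and straight. The plate is at (0.6605, -0.0895), near rim at x≈0.616, board edge at about 0.639. I'll lower the spatula short of the plate and work out the arc rows.

Request:
{"name": "send_rows", "arguments": {
  "plan": [
    [[0,0,0.02,0],[0,0,0.025,0],[0,0,0.018,0],[0,0,0.009,0],[0.01,0,0,0],[0.01,0,0,0],[0.01,0,0,0],[0.01,0,0,0],[0.01,0,0,0],[0.005,0,0,0],[0,0,0,0],[0,0,0,0]]
  ]
}}

```text
time: 8.5
eef_pos: [0.4959, -0.0909, 0.0113]
orientation: [1.0, -0.0, -0.001, -0.0]
ft_force: [-0.3, 0.4, -1.1]
finger_gap: 0.255
grip_force: 30.0
```

```bash
python3 - <<'E'
from h import *
s=arm.get_state();print(s['eef_pos'],s['ft_force'])
t=np.radians(np.arange(0,91,6));r=.0736+.006*t/t[-1]
p=np.c_[.7056-r*np.cos(t),.022+r*np.sin(t)]
print([[round(a,4),0,-round(b,4),0] for a,b in np.diff(p,axis=0)], p[-1])
E
```

```text
[ 0.49591958 -0.09090141  0.01132076] [-0.31966574  0.43133491 -1.10232864]
[[np.float64(0.0), 0, np.float64(-0.0077), 0], [np.float64(0.0008), 0, np.float64(-0.0077), 0], [np.float64(0.0016), 0, np.float64(-0.0076), 0], [np.float64(0.0024), 0, np.float64(-0.0075), 0], [np.float64(0.0032), 0, np.float64(-0.0072), 0], [np.float64(0.004), 0, np.float64(-0.0069), 0], [np.float64(0.0047), 0, np.float64(-0.0064), 0], [np.float64(0.0054), 0, np.float64(-0.006), 0], [np.float64(0.006), 0, np.float64(-0.0054), 0], [np.float64(0.0066), 0, np.float64(-0.0047), 0], [np.float64(0.0071), 0, np.float64(-0.0041), 0], [np.float64(0.0075), 0, np.float64(-0.0033), 0], [np.float64(0.0078), 0, np.float64(-0.0025), 0], [np.float64(0.0081), 0, np.float64(-0.0017), 0], [np.float64(0.0083), 0, np.float64(-0.0008), 0]] [0.7056 0.1016]
```

Request:
{"name": "send_rows", "arguments": {
  "plan": [
    [[0,0,-0.006,0],[0,0,-0.005,0],[0,0,-0.0077,0],[0.0008,0,-0.0077,0],[0.0016,0,-0.0076,0],[0.0024,0,-0.0075,0],[0.0032,0,-0.0072,0],[0.004,0,-0.0069,0],[0,0,0,0]]
  ]
}}

```text
time: 9.4
eef_pos: [0.51, -0.091, 0.068]
orientation: [1.0, -0.0, 0.0, -0.0]
ft_force: [-0.3, -0.9, -2.2]
finger_gap: 0.251
grip_force: 30.0
```

```bash
python3 - <<'E'
from h import *
s=arm.get_state();print(s['eef_pos'],s['ft_force'],s['ft_torque'],s['finger_gap'])
a=cams.snapshot('side')[150:270,200:360,::-1];b=cams.snapshot('top')[120:240,330:450,::-1]
cv2.imwrite('pics/f1.png',np.hstack([cv2.resize(x,None,fx=2.8,fy=2.8,interpolation=2) for x in(a,b)]))
E
```

```text
[ 0.51004426 -0.09095671  0.06800271] [-0.30431381 -0.87408373 -2.19613391] [-0.00503245  0.20714141  0.04184527] 0.25119676975866645
```

View pics/f1.png

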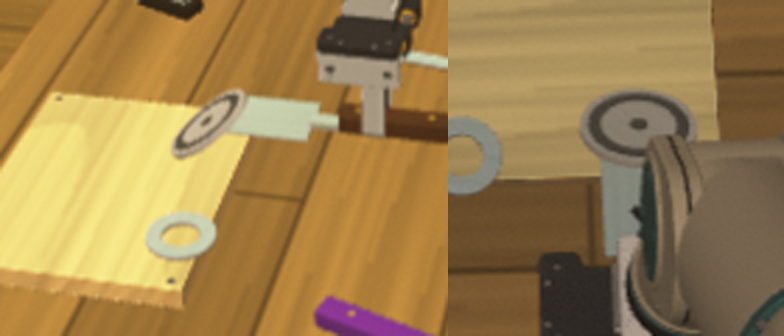

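The side and top crops show the plate tilted about 37° on the blade, with its far edge still in place and the ring untouched. I'll continue the arc past vertical.

Request:
{"name": "send_rows", "arguments": {
  "plan": [
    [[0.0047,0,-0.0064,0],[0.0054,0,-0.006,0],[0.006,0,-0.0054,0],[0.0066,0,-0.0047,0],[0.0071,0,-0.0041,0],[0.0075,0,-0.0033,0],[0.0078,0,-0.0025,0],[0.0081,0,-0.0017,0],[0.0083,0,-0.0008,0],[0.008,0,0,0],[0.008,0,0,0],[0.008,0,0,0],[0.006,0,0,0],[0,0,0,0],[0,0,0,0],[0,0,0,0]]
  ]
}}

```text
time: 11.1
eef_pos: [0.5996, -0.091, 0.1016]
orientation: [1.0, -0.0, -0.001, -0.0]
ft_force: [0.1, 0.1, -1.5]
finger_gap: 0.252
grip_force: 30.0
```

```bash
python3 - <<'E'
from h import *
s=arm.get_state();print(s['eef_pos'],s['ft_force'],s['ft_torque'],s['finger_gap'])
a=cams.snapshot('side')[150:270,160:320,::-1];b=cams.snapshot('top')[80:200,300:440,::-1]
cv2.imwrite('pics/f2.png',np.hstack([cv2.resize(x,None,fx=2.6,fy=2.6,interpolation=2) for x in(a,b)]))
E
```

```text
[ 0.59961575 -0.09098899  0.101608  ] [ 0.07176561  0.11759671 -1.49389969] [0.01859066 0.03591137 0.03626201] 0.25244638152344323
```

View pics/f2.png

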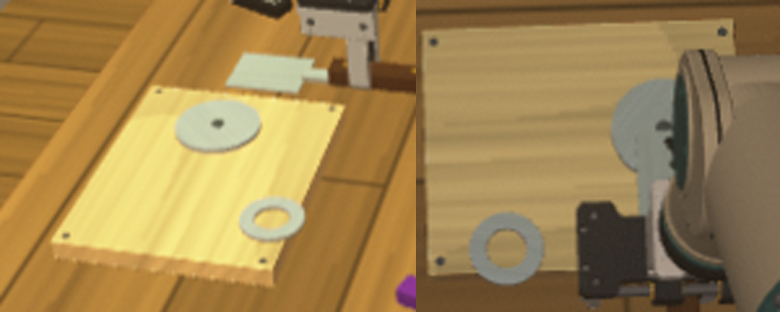

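The plate now lies flat well inside the board, plain face with small dark centre up, and the ring hasn't moved. Next I'll return the spatula to where it lay.

Request:
{"name": "send_rows", "arguments": {
  "plan": [
    [[-0.02,0,0,0],[-0.035,0,0,0],[-0.035,0,0,0],[-0.03,0,0,0],[-0.01,-0.025,0,0],[0,-0.035,0,0],[0,-0.035,0,0],[0,-0.035,0,0],[0,-0.035,0,0],[0,-0.035,0,0],[0,-0.035,0,0],[0,-0.035,0,0],[0,-0.035,0,0],[0,-0.035,0,0],[0,-0.035,0,0],[0,-0.03,0,0],[0,-0.01,0,0],[0,0,0,0],[0,0,0,0]]
  ]
}}

```text
time: 13.1
eef_pos: [0.4702, 0.3218, 0.1019]
orientation: [1.0, -0.001, -0.001, 0.001]
ft_force: [0.8, -0.2, -1.8]
finger_gap: 0.25
grip_force: 30.0
```

Request:
{"name": "send_rows", "arguments": {
  "plan": [
    [[0,0,0.02,0],[0,0,0.025,0],[0,0,0.025,0],[0,0,0.015,0],[0,0,0.006,0],[0,0,0.004,0],[0,0,0,0],[0,0,0,0]]
  ]
}}

```text
time: 13.9
eef_pos: [0.4707, 0.3244, 0.0079]
orientation: [1.0, -0.0, -0.0, -0.001]
ft_force: [0.7, 0.5, -1.1]
finger_gap: 0.252
grip_force: 30.0
```

Request:
{"name": "send_rows", "arguments": {
  "plan": [
    [[0,0,0.002,0],[0,0,0.0015,0],[0,0,0.001,0],[0,0,0,0],[0,0,0,0]]
  ]
}}

```text
time: 14.4
eef_pos: [0.4702, 0.3243, 0.0027]
orientation: [1.0, -0.0, -0.001, -0.0]
ft_force: [-0.5, 0.5, -0.3]
finger_gap: 0.255
grip_force: 30.0
```

Resting height reached. I'll open and withdraw.

Request:
{"name": "send_rows", "arguments": {
  "plan": [
    [[0,0,0,0],[0,0,0,0],[0,0,0,0],[0,0,0,0],[0,0,0,0],[0,0,0,0],[0,0,-0.01,0],[0,0,-0.03,0],[0,0,-0.04,0],[0,0,-0.04,0],[0,0,-0.04,0],[0,0,0,0],[0,0,0,0],[0,0,0,0]]
  ],
  "gripper": 0.06
}}

```text
time: 15.8
eef_pos: [0.4695, 0.3234, 0.1619]
orientation: [1.0, -0.0, -0.002, 0.0]
ft_force: [-0.5, -0.1, -0.1]
finger_gap: 0.642
grip_force: 0.0
```

```bash
python3 - <<'E'
from h import *
s=arm.get_state();print(s['time'],s['eef_pos'],s['finger_gap'])
a=cams.snapshot('side')[150:390,160:400,::-1];b=cams.snapshot('top')[80:320,180:440,::-1]
cv2.imwrite('pics/f3.png',np.hstack([cv2.resize(x,None,fx=1.55,fy=1.55,interpolation=2) for x in(a,b)]))
E
```

```text
15.8 [0.46951457 0.32343255 0.16186731] 0.6416619908143764
```

View pics/f3.png

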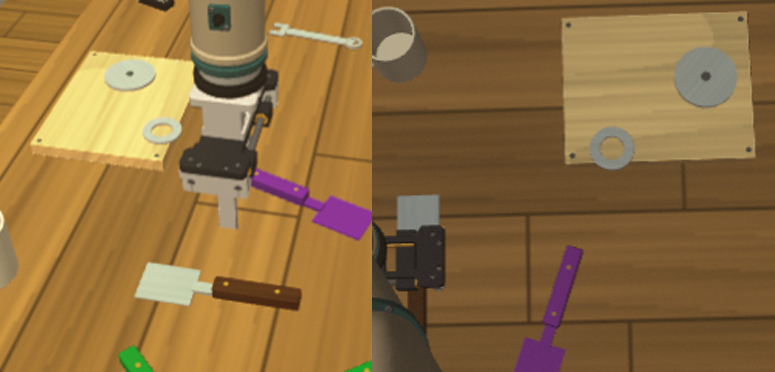

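The plate is flipped and well in from the edge, the ring is in place, and the spatula lies flat on the bench with the gripper clear.

```bash
python3 -c "
from rig import arm
print(arm.hand_in())"
```

```text
the job is handed in; nothing more can be done
None
```

The job is handed in at about 16 s: the plate lies flat well inside the board, plain face up, only the spatula touched it, the ring is where it was, and the spatula is back flat on the bench, released.

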